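Swing a test plate's contact clip onto a circuit board's edge and clear again

ROBOT

A 6-joint arm with a two-finger parallel gripper is mounted at the origin on the work surface. World frame = base frame: x ahead of the robot, y to its left, z up, the work surface at z = 0. Lengths are in mm, angles in rad, forces in N, time in s.
With the tool pointing down it reaches from about 275 to 1000 mm from the base axis. Payload 8.4 kg.
Tool frame: the origin (TCP) lies at the centre of the arm's flange, where the gripper is bolted on; the fingertips stand 173 mm ahead of it and the grasp point (between the pads) lies 155 mm ahead of it (tcp_to_tips is the distance from the TCP to the fingertips, in mm); z points along the fingers, x is the direction in which the jaws open and shut, and the axes are right-handed (so a half turn about z gives the same grasp; the last joint's range is limited). The gripper opens to 85 mm and grips with 20 to 120 N. Pads are 22 mm wide; open, the fingers measure 114 mm over their backs; the gripper's body (76 mm by 85 mm) begins 54 mm behind the grasp point. The pads swing forward as they close: fully open they stand 13 mm farther back than shut.
Start: joints at [1.343, 0.353, 1.633, -0, 1.155, -0.002], TCP at [139.927, 609.139, 404.681] pointing down, gripper open.
Joint ranges: [-2.63, 2.63], [-0.92, 2.1], [0.06, 2.66], [-1.3, 4.44], [0, 2.69], [-3.02, 3.02]. Speed limits (rad/s): [2.22, 2.22, 2.79, 3.14, 3.14, 3.14].

INTERFACE

Orientations are given as [roll, pitch, yaw] about the fixed x, y, z axes, in that order (R = Rz(yaw) Ry(pitch) Rx(roll)).
In Python, from rig import sense, grab_frame, camera_info, sign_off, tcp_to_tips gives the robot as it stands.
- The arm moves only by the shell command python3 -m creep 'ROWS' [FORCE]. ROWS is text: rows parted by semicolons, each of 5 numbers parted by spaces: the opening in per cent of the stroke, from 0 (shut) to 100 (fully open), then the shift along the tool's x, y, z in cm, then the turn about the tool's z in degrees. In form: fingers tx ty tz roll; .... A call has 1 to 20 rows; each row is the pose to reach, as a shift and turn from the pose measured when the call began, along the tool's axes at that moment; what a row does not reach only later rows make up. A row lasts 1/10 s, in which the tool goes at most 50 mm and 8.59 degrees, less where a joint would pass 70% of its speed; a pose out of reach is approached as far as the arm can. A call with a gripper value outside its range is refused whole. The fingers move at their own pace and stop on an object; FORCE is the grip in N (left out, the last holds). Time passes only in rows, so rows that repeat a pose let the fingers close. It gives the time, the measured TCP pose, the force and the opening at its end, in the units of the state.
- sense(): the state, without advancing time (a new reading comes with each control period).
- grab_frame(name): name is "side" or "top"; returns (picture, depth): 384x512x3 uint8, blue, green, red; 384x512 float32, mm along the optical axis (not along the pixel's ray), 0 where there is no reading.
- camera_info(name): a dict with "vertical_fov" (degrees; the focal length in pixels is half the picture's height over the tangent of half this angle, whatever the lens; pixels are square), "cx", "cy" (the principal point, pixels), "D" ([k1, k2, p1, p2, k3] as OpenCV has them; the pictures are not rectified), "world_to_cam" (4x4, takes a point from world to camera coordinates). Camera axes: x right, y down, z forward; pixel columns grow to the right and rows downward; lengths in mm; the calibration is good to about 2 mm. A picture is of the moment at which its call begins. camera_info takes no time and is no camera call.
- sign_off(): hands the job in, once; it reports no verdict.
The state is a dict: "clock": time; "qpos": joint angles; "qvel": joint speeds; "joint_efforts": joint torques, N m; "eef_pos": TCP position; "tcp_rot": TCP orientation; "contact_force": force on the tool from outside, world axes, zero at the start; "wrist_torque": the same for the moment, N m; "opening": opening from 0.0 (shut) to 1.0 (fully open).
Only numpy, scipy, OpenCV 4.12 (cv2) and the standard library are available. Lean on these libraries where they do the work, as an engineer would, in place of code of your own. Each camera call takes 0.05 s, during which the arm holds its last target.

TASK

Two alike test plates each hold a circuit board: on the plate whose board carries the finned heat sink, swing the contact clip around its screw until the round pad under its tip lies fully on the board's edge, and keep it there for at least a second while the reading is taken. Then swing the clip back until it is well clear of the board, and let go. Do not shift the board, and leave the other plate's clip as it is.

Things in the scene. Friction and masses are not known exactly. Their poses are not given: they have to be found in the camera images.
- clip (a joint): Angle of the heat-sink plate's clip about its upright screw. 0 (stop): blade points straight in over the board, pad centre 16 mm inside the edge. Grows as the clip swings open, clockwise from above, to a stop at 1.9; starts at 1.1 to 1.7. Pad fully on it below 0.52; whole clip clear of it above 0.92. Screw friction (0.05 N m, about 1 N at the pin) keeps it where it is left.
- clip_pin (a point): Top centre of the heat-sink plate's clip's upright steel finger pin: 14 mm across, 32 mm tall, top 52 mm and foot (top of the flat steel blade, 14 mm wide) 20 mm above the table. The x axis points level along the blade to the brass-headed screw, 50 mm away, the axis it swings about; z up. Opposite, the 12 mm copper pad under the blade is 24 mm beyond the pin. Plate: dark grey, 180 x 130 x 12 mm, fixed.
- board: Green circuit board 80 (x) x 100 (y) x 3 mm, loose on its plate, with an aluminium heat sink with upright fins, 30 x 70 mm, its top 27 mm above the board's underside, at x -38 to -8 mm. Origin: centre of the underside, 12 mm above the table; z up. x points to the edge that the pad goes on; the clip's screw is 58 mm beyond that edge, at about y = -25 mm.
- other_pin (a point): Top centre of the same pin on the other, identical plate, whose board carries three black round capacitors and no heat sink. Not to be moved.
Mind the look-alikes: they are no part of the job. What is shaped like the part that bears clip but turquoise is not meant.

How it is judged (in metres and radians):
On the way:
1. the clip's pad lies fully on the board's edge (clip joint below 0.55) for 0.8 s (value of joint clip below 0.55 rad and distance of board from where it was at the start of the episode below 0.012 m), for 0.8 s.
At the end, for the whole second after the job is handed in: The clip of the plate with the heat-sink board is swung clear of the board again (joint above 0.9 rad) and at rest, the board lies within 12 mm of where it started, and the other clip's pin is within 12 mm of where it started (value of joint clip above 0.9 rad and velocity of joint clip between -0.1 and 0.1 rad/s and distance of each of board, other_pin from where it was at the start of the episode below 0.012 m); the robot touches nothing.
It fails at once if the board is shifted by more than 20 mm (distance of board from where it was at the start of the episode above 0.02 m).
It fails at once if the other plate's clip is swung (its pin moved more than 20 mm) (distance of other_pin from where it was at the start of the episode above 0.02 m).
It also fails if it takes over 40 s, if anything falls off the work surface, if the arm or the gripper's body presses on something with over 40 N, if the wrist force passes 120 N, or if a joint passes its speed limit or range.

## Working session

There is one attempt and no reset: what is moved stays moved. The work goes in short steps, Python scripts to look and compute and a shell command to move; the robot and the scene stay as the last step left them, time stands still between calls to the robot, and variables do not carry over. Pictures are saved under pics/ and viewed, and the job is handed in when it is done.

```bash
ls; mkdir -p pics
python3 - <<'E'
from rig import *
import cv2,numpy as np
print(sense())
for n in("top","side"):
    c,d=grab_frame(n); cv2.imwrite(f"pics/{n}0.png",c); np.save(f"pics/{n}0.npy",d); print(camera_info(n))
E
```

```text
pics
{'clock': 0.0, 'qpos': array([ 1.34257030e+00,  3.53649294e-01,  1.63414698e+00,  1.32817624e-05,
        1.15519612e+00, -2.37160821e-03]), 'qvel': array([-0.00118669,  0.00100076,  0.00181185,  0.00047407,  0.0008804 ,
        0.0005402 ]), 'joint_efforts': array([ 2.10513746e-03, -6.05243683e+01, -3.42061722e+01,  1.42768804e-04,
        9.42763902e-03, -1.89145629e-05]), 'eef_pos': array([139.88840536, 608.8977346 , 403.95530007]), 'tcp_rot': array([-3.14157719e+00,  1.39970217e-03,  1.34493655e+00]), 'contact_force': array([-0.62740346, -0.36192025, -0.09341534]), 'wrist_torque': array([0.02404091, 0.03048798, 0.01908328]), 'opening': 1.0004545419749802}
{'vertical_fov': 43.757017078123695, 'cx': 256.44854581817856, 'cy': 189.7570668056057, 'D': array([-0.16740133,  0.        ,  0.        ,  0.        ,  0.        ]), 'world_to_cam': array([[ 4.47498634e-03, -9.99971799e-01, -6.03116070e-03,
        -2.68935291e+01],
       [-9.95434931e-01, -3.87951293e-03, -9.53637649e-02,
         4.43717595e+02],
       [ 9.53376777e-02,  6.43037958e-03, -9.95424220e-01,
         1.13383541e+03],
       [ 0.00000000e+00,  0.00000000e+00,  0.00000000e+00,
         1.00000000e+00]])}
{'vertical_fov': 46.6030672509779, 'cx': 261.4099510356581, 'cy': 191.09339066974823, 'D': array([0.01487939, 0.        , 0.        , 0.        , 0.        ]), 'world_to_cam': array([[ 8.61741307e-01, -5.07347344e-01, -7.69836338e-04,
        -4.17013732e+02],
       [-2.93575937e-01, -4.97406899e-01, -8.16332987e-01,
         1.85446156e+02],
       [ 4.13781451e-01,  7.03693861e-01, -5.77581043e-01,
         8.06372661e+02],
       [ 0.00000000e+00,  0.00000000e+00,  0.00000000e+00,
         1.00000000e+00]])}
```

View pics/top0.png

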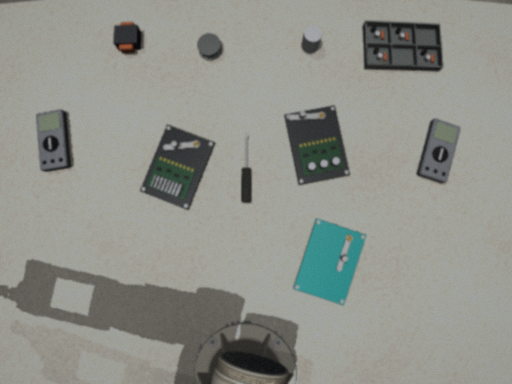

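View pics/side0.png

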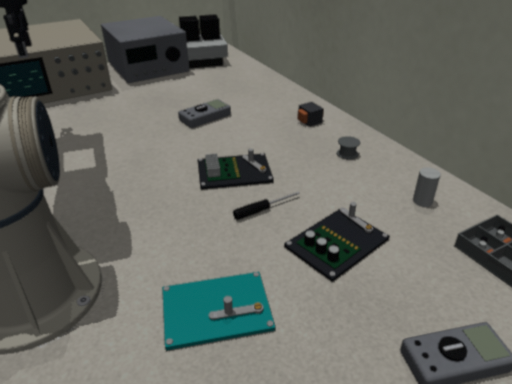

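```bash
python3 - <<'E'
import cv2,numpy as np
a=cv2.imread("pics/top0.png")[115:220,125:230];b=cv2.imread("pics/side0.png")[135:200,180:290]
cv2.imwrite("pics/z1.png",cv2.resize(a,None,fx=5.7,fy=5.7,interpolation=cv2.INTER_CUBIC))
cv2.imwrite("pics/z2.png",cv2.resize(b,None,fx=7,fy=7,interpolation=cv2.INTER_CUBIC))
E
cat > h.py <<'E'
import cv2,numpy as np
from rig import *
def K(n):
    c=camera_info(n);f=192/np.tan(np.radians(c["vertical_fov"]/2))
    return np.array([[f,0,c["cx"]],[0,f,c["cy"]],[0,0,1]]),c["D"],c["world_to_cam"]
def ray(n,uv):
    k,D,T=K(n);p=cv2.undistortPoints(np.array([[uv]],float),k,D)[0,0]
    R=T[:3,:3];return -R.T@T[:3,3],R.T@np.array([p[0],p[1],1])
def onz(n,uv,z):
    o,d=ray(n,uv);return o+d*(z-o[2])/d[2]
def proj(n,P):
    k,D,T=K(n);return cv2.projectPoints(np.array(P,float).reshape(-1,3),cv2.Rodrigues(T[:3,:3])[0],T[:3,3],k,D)[0][:,0]
E
```

```text
(no output)
```

View pics/z1.png

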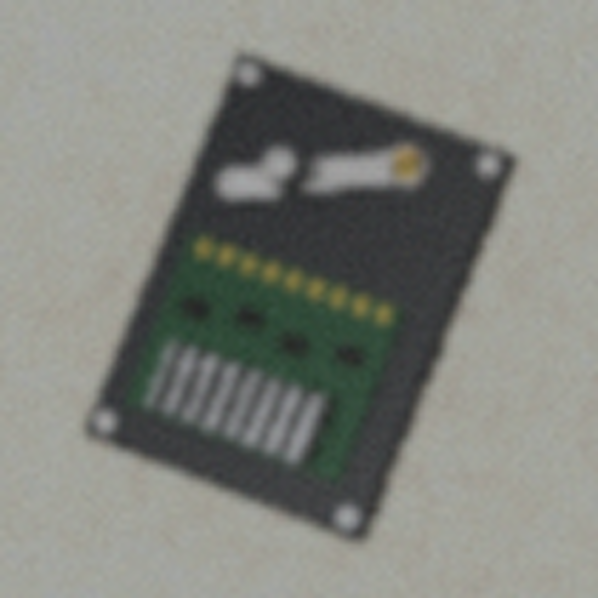

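View pics/z2.png

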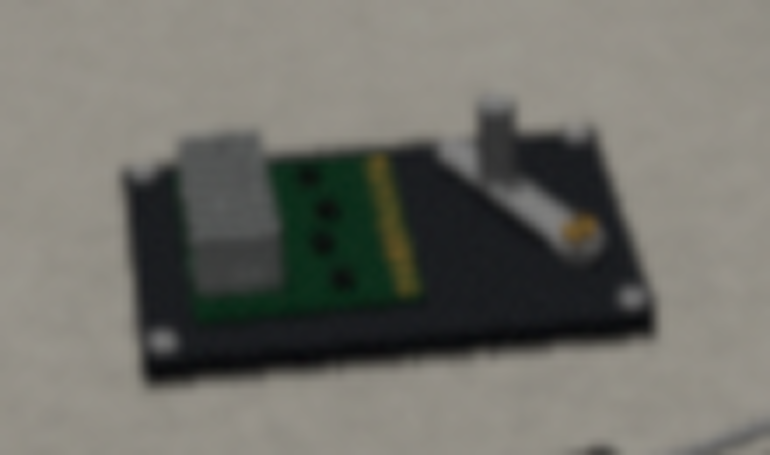

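Run:
```python
from h import *
t=lambda x,y:(125+(x+.5)/5.7-.5,115+(y+.5)/5.7-.5)
s=lambda x,y:(180+(x+.5)/7-.5,135+(y+.5)/7-.5)
def tri(a,b):
    o1,d1=ray("top",a);o2,d2=ray("side",b)
    st=np.linalg.lstsq(np.c_[d1,-d2],o2-o1,rcond=None)[0]
    p,q=o1+st[0]*d1,o2+st[1]*d2;return (p+q)/2,np.linalg.norm(p-q)
print("pin",onz("top",t(282,160),52),onz("side",s(496,102),52),tri(t(282,160),s(496,102)))
print("screw",onz("top",t(408,161),22),onz("side",s(581,228),22),tri(t(408,161),s(581,228)))
print("blade tip end",onz("top",t(217,186),20),onz("side",s(440,150),20))
pc=[onz("top",t(*q),12) for q in [(241,53),(516,157),(366,540),(88,432)]]
print("plate",np.round(pc,1),[np.linalg.norm(pc[i]-pc[(i+1)%4]) for i in range(4)])
pc=[onz("side",s(*q),12) for q in [(592,126),(652,318),(150,364),(126,172)]]
print("plate side",np.round(pc,1),[np.linalg.norm(pc[i]-pc[(i+1)%4]) for i in range(4)])
img=cv2.imread("pics/top0.png");hsv=cv2.cvtColor(img,cv2.COLOR_BGR2HSV)
m=cv2.inRange(hsv,(40,90,30),(85,255,140));m[:, :125]=0;m[:,230:]=0
pts=np.argwhere(m)[:,::-1];print(len(pts),cv2.minAreaRect(pts.astype(np.float32)))
for q in [(192,236),(402,306),(345,475),(130,403)]:print("board",onz("top",t(*q),15))
```

```text
pin [553.26496935 172.32245095  52.        ] [554.06890578 173.82838621  52.        ] (array([553.07445531, 172.09821917,  53.14230533]), np.float64(0.07342715827833246))
screw [558.61658321 123.11802144  22.        ] [561.35583928 125.77048578  22.        ] (array([558.69736725, 122.50703221,  24.52150847]), np.float64(1.2603703397480415))
blade tip end [548.20859456 206.28685447  20.        ] [545.45707    202.06191769  20.        ]
plate [[608.8 199.1  12. ]
 [562.3  77.5  12. ]
 [396.2 139.6  12. ]
 [442.  261.8  12. ]] [np.float64(130.2021421296863), np.float64(177.37842186992265), np.float64(130.4809197044359), np.float64(178.15444367772758)]
plate side [[610.3 200.2  12. ]
 [560.8  76.4  12. ]
 [398.9 139.3  12. ]
 [443.1 259.5  12. ]] [np.float64(133.24329529289392), np.float64(173.72981384294735), np.float64(127.98519738290443), np.float64(177.36399456193152)]
130 ((172.0689697265625, 173.8275909423828), (36.02489471435547, 20.42648696899414), 21.801406860351562)
board [527.18311772 217.68045876  15.        ]
board [496.67412662 125.41925531  15.        ]
board [423.75805783 148.68113287  15.        ]
board [454.39087925 242.87381302  15.        ]
```

```bash
cat >> h.py <<'E'
from scipy.spatial.transform import Rotation as Ro
def shift(P,yaw=None):
    s=sense();R=Ro.from_euler("xyz",s["tcp_rot"]).as_matrix()
    d=R.T@(np.array(P)-s["eef_pos"])/10
    y=None if yaw is None else -(yaw-np.degrees(np.arctan2(R[1,0],R[0,0])))
    return np.round(d,2),y
E
python3 - <<'E'
from h import *
print(shift((553.5,172.6,300),6.2))
E
```

```text
(array([-33.25,  50.08,  10.45]), np.float64(70.86084783069215))
```

```bash
python3 -m creep '60 -2.5 3.8 0.8 6; 50 -5 7.6 1.6 12; 40 -7.5 11.4 2.4 18; 40 -10 15.2 3.2 24; 40 -12.5 19 4 30; 40 -15 22.8 4.8 36; 40 -17.5 26.6 5.6 42; 40 -20 30.4 6.4 48; 40 -22.5 34.2 7.2 54; 40 -25 38 8 60; 40 -27.5 41.8 8.8 65; 40 -30 45.4 9.6 69; 40 -32 48.4 10.2 70.9; 40 -33.25 50.08 10.45 70.9; 40 -33.25 50.08 10.45 70.9; 40 -33.25 50.08 10.45 70.9;40 -33.25 50.08 10.45 70.9' 20
python3 - <<'E'
from h import *
s=sense();print(s)
for n in("top","side"):
    c,d=grab_frame(n); cv2.imwrite(f"pics/{n}1.png",c)
print(shift((553.5,172.6,198),6.2))
E
```

```text
clock: 1.8
eef_pos: [552.8, 173.3, 299.9]
tcp_rot: [3.141, 0.001, 0.108]
contact_force: [-0.4, -0.9, -0.1]
opening: 0.404
{'clock': 1.8, 'qpos': array([ 3.01395611e-01,  4.03349388e-01,  1.82189706e+00, -1.03654911e-03,
        9.17566176e-01,  1.93868920e-01]), 'qvel': array([ 0.00876829, -0.00393352, -0.00189075, -0.00073428, -0.00051695,
       -0.00210582]), 'joint_efforts': array([-8.25416911e-01, -5.79163206e+01, -2.85828888e+01, -4.05543542e-02,
       -6.08237824e-03,  1.17770007e-03]), 'eef_pos': array([552.81381426, 173.27592539, 299.90631538]), 'tcp_rot': array([3.14055059e+00, 1.03892899e-03, 1.08156619e-01]), 'contact_force': array([-0.44185756, -0.872925  , -0.06709173]), 'wrist_torque': array([ 0.02851212, -0.01331149,  0.01614391]), 'opening': 0.4042537837791864}
(array([ 0.06,  0.08, 10.21]), np.float64(0.03391047658348256))
```

View pics/side1.png

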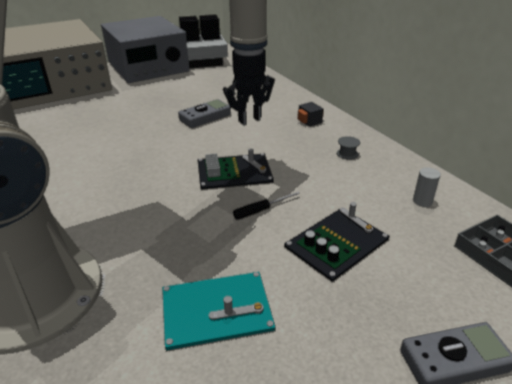

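View pics/top1.png

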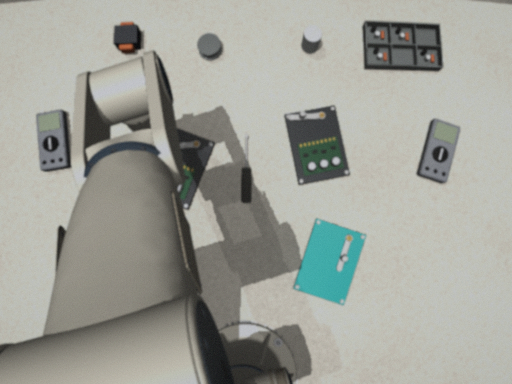

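The gripper (side, around 250,110) stands straight above the pin (250,152). Next I descend and grip gently.

```bash
python3 -m creep '40 0.06 0.08 3 0; 40 0.06 0.08 6 0; 40 0.06 0.08 8 0; 40 0.06 0.08 9.5 0; 40 0.06 0.08 10.2 0; 40 0.06 0.08 10.2 0; 40 0.06 0.08 10.2 0' 20
python3 - <<'E'
from h import *
c,d=grab_frame("side"); cv2.imwrite("pics/side2.png",cv2.resize(c[60:200,170:310],None,fx=4,fy=4,interpolation=cv2.INTER_CUBIC))
E
```

```text
clock: 2.6
eef_pos: [553.9, 172.9, 198.9]
tcp_rot: [3.141, -0.001, 0.109]
contact_force: [0.0, 0.3, 0.5]
opening: 0.4
```

View pics/side2.png

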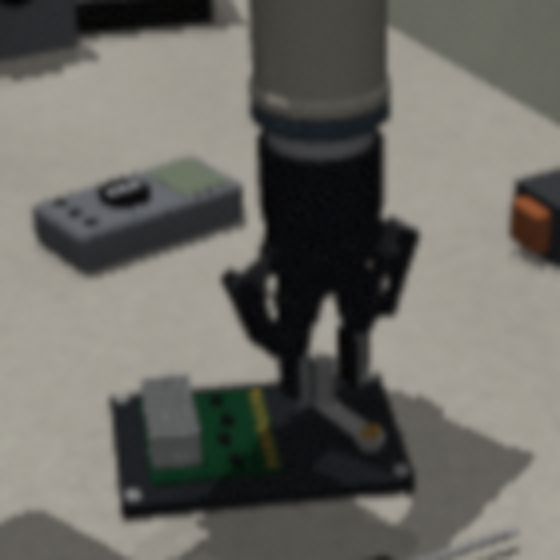

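The pin (crop 320,370) stands between the two fingers. Closing on it.

```bash
python3 -m creep '10 0 0 0 0; 10 0 0 0 0; 10 0 0 0 0; 10 0 0 0 0; 10 0 0 0 0; 10 0 0 0 0' 20
python3 - <<'E'
from h import *
c=np.array([559.3,123.6]);p=np.array([553.5,172.6])
s=sense();e=s["eef_pos"];v=e[:2]-c;print(np.linalg.norm(v),np.degrees(np.arctan2(v[1],v[0])))
R=49.7
for th in (1.0,.85,.7,.55,.4,.25):
    a=159.5-np.degrees(th);q=c+50*np.array([np.cos(np.radians(a)),np.sin(np.radians(a))])
    print(th,shift((*q,e[2]),a-90))
E
```

```text
clock: 3.25
eef_pos: [554.4, 173.1, 200.0]
tcp_rot: [3.141, -0.002, 0.109]
contact_force: [-1.2, -0.6, 6.8]
opening: 0.152
49.70770624789445 95.69506293027383
1.0 (array([-0.57, -0.  , -0.  ]), np.float64(-5.96974670247678))
0.85 (array([-1.3 ,  0.13, -0.  ]), np.float64(-14.564113629439131))
0.7 (array([-2.01,  0.37, -0.  ]), np.float64(-23.158480556401482))
0.55 (array([-2.68,  0.72, -0.01]), np.float64(-31.75284748336382))
0.4 (array([-3.28,  1.16, -0.01]), np.float64(-40.34721441032619))
0.25 (array([-3.82,  1.69, -0.01]), np.float64(-48.94158133728851))
```

The grip is on the pin (opening 0.152). There is a slight upward push of 6.8 N, so I lift 4 mm, then swing in along the arc.

```bash
python3 -m creep '10 0 0 -0.2 0; 10 0 0 -0.4 0; 10 0 0 -0.4 0; 10 -0.57 0 -0.4 -6; 10 -0.94 0.06 -0.4 -10.3; 10 -1.3 0.13 -0.4 -14.6; 10 -1.65 0.25 -0.4 -18.9; 10 -2.01 0.37 -0.4 -23.2; 10 -2.35 0.54 -0.4 -27.5; 10 -2.68 0.72 -0.4 -31.8; 10 -2.98 0.94 -0.4 -36; 10 -3.28 1.16 -0.4 -40.3; 10 -3.55 1.42 -0.4 -44.6; 10 -3.82 1.69 -0.4 -48.9; 10 -3.82 1.69 -0.4 -48.9; 10 -3.82 1.69 -0.4 -48.9'
python3 - <<'E'
from h import *
s=sense();v=s["eef_pos"][:2]-np.array([559.3,123.6]);print(np.linalg.norm(v),np.radians(159.5)-np.arctan2(v[1],v[0]),s["contact_force"])
for n in("side","top"):
    c,d=grab_frame(n); cv2.imwrite(f"pics/{n}3.png",cv2.resize(c[60:200,170:310] if n=="side" else c[100:240,110:250],None,fx=4,fy=4,interpolation=cv2.INTER_CUBIC))
E
```

```text
clock: 4.85
eef_pos: [517.0, 151.3, 202.1]
tcp_rot: [3.141, 0.002, 0.963]
contact_force: [3.0, -3.0, -25.6]
opening: 0.156
50.54711736196678 0.22322188116945885 [  2.98264428  -3.03964506 -25.64002217]
```

View pics/side3.png

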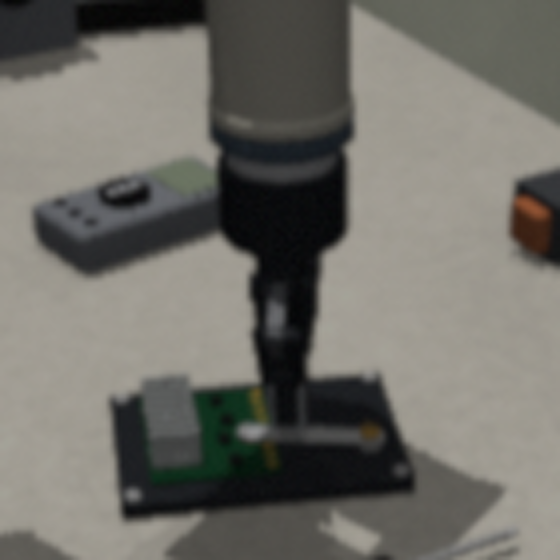

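The blade tip (crop 250,432) lies past the gold edge strip (265,400), and the board looks unmoved. I hold here, easing down 2 mm to relieve the vertical pull.

```bash
python3 -m creep '10 0 0 0.1 0; 10 0 0 0.2 0; 10 0 0 0.2 0; 10 0 0 0.2 0; 10 0 0 0.2 0; 10 0 0 0.2 0; 10 0 0 0.2 0; 10 0 0 0.2 0; 10 0 0 0.2 0; 10 0 0 0.2 0; 10 0 0 0.2 0; 10 0 0 0.2 0; 10 0 0 0.2 0; 10 0 0 0.2 0'
python3 - <<'E'
from h import *
q=lambda x,y:onz("side",(170+(x+.5)/4-.5,60+(y+.5)/4-.5),20)
a,b=q(238,432),q(371,433);v=a-b;print(a,b,np.linalg.norm(v),np.radians(159.5)-np.arctan2(v[1],v[0]))
c0=np.array([559.3,123.6])
s=sense();v=s["eef_pos"][:2]-c0;print(np.radians(159.5)-np.arctan2(v[1],v[0]),s["contact_force"])
for th in (.4,.55,.7,.85,1.0,1.15,1.25):
    a=159.5-np.degrees(th);p=c0+50*np.array([np.cos(np.radians(a)),np.sin(np.radians(a))])
    print(th,shift((*p,s["eef_pos"][2]),a-90))
E
```

```text
clock: 6.35
eef_pos: [517.1, 151.7, 201.3]
tcp_rot: [3.141, 0.001, 0.962]
contact_force: [-5.4, 1.1, 5.8]
opening: 0.156
[489.69370196 169.12980074  20.        ] [560.8032758  125.79879105  20.        ] 83.27153110124648 0.18947766215766082
0.22972134133418898 [-5.41112983  1.06926565  5.8272434 ]
0.4 (array([ 0.85,  0.12, -0.  ]), np.float64(8.553168630842947))
0.55 (array([ 1.58,  0.29, -0.  ]), np.float64(17.147535557805313))
0.7 (array([ 2.28,  0.56, -0.  ]), np.float64(25.74190248476765))
0.85 (array([ 2.93,  0.94, -0.  ]), np.float64(34.33626941173))
1.0 (array([ 3.51,  1.41, -0.  ]), np.float64(42.93063633869235))
1.15 (array([ 4.02,  1.96, -0.01]), np.float64(51.52500326565469))
1.25 (array([ 4.31,  2.36, -0.01]), np.float64(57.25458121696293))
```

Both estimates put the clip at about 0.2 rad, and it has been held for about 1.5 s. Swinging back to about 1.25 rad.

```bash
python3 -m creep '10 0.4 0.05 0 4; 10 0.85 0.12 0 8.5; 10 1.2 0.2 0 12.8; 10 1.58 0.29 0 17.1; 10 1.93 0.42 0 21.4; 10 2.28 0.56 0 25.7; 10 2.6 0.75 0 30; 10 2.93 0.94 0 34.3; 10 3.22 1.17 0 38.6; 10 3.51 1.41 0 42.9; 10 3.76 1.68 0 47.2; 10 4.02 1.96 0 51.5; 10 4.17 2.16 0 54.4; 10 4.31 2.36 0 57.3; 10 4.31 2.36 0 57.3; 10 4.31 2.36 0 57.3'
python3 -m creep '40 0 0 0 0; 40 0 0 0 0; 40 0 0 0 0; 40 0 0 0 0; 40 0 0 0 0'
python3 - <<'E'
from h import *
c,d=grab_frame("side"); cv2.imwrite("pics/side4.png",cv2.resize(c[60:200,170:310],None,fx=4,fy=4,interpolation=cv2.INTER_CUBIC));print(sense()["contact_force"])
E
```

```text
clock: 7.95
eef_pos: [560.9, 173.3, 201.4]
tcp_rot: [3.14, 0.001, -0.037]
contact_force: [-3.1, -3.7, -1.5]
opening: 0.154
clock: 8.45
eef_pos: [561.0, 173.4, 201.6]
tcp_rot: [3.14, 0.001, -0.036]
contact_force: [-0.6, -0.8, 0.8]
opening: 0.399
[ 0.89956539 -0.52507247 -0.28716194]
```

View pics/side4.png

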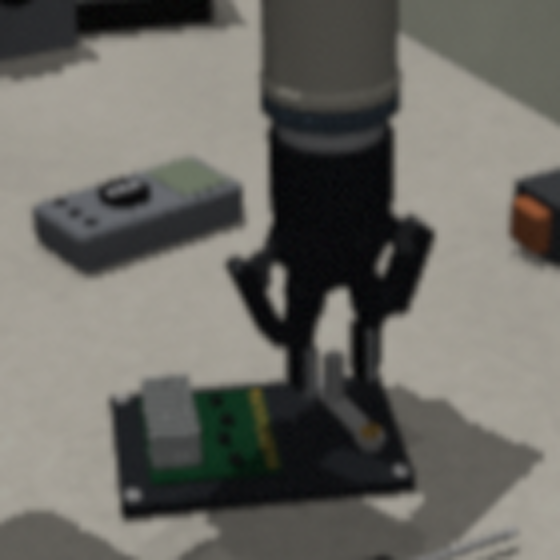

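The fingers are open around the free pin (crop 330,375). Rising straight up, then moving off to the left for a clear view.

```bash
python3 -m creep '40 0 0 -2 0; 40 0 0 -4 0; 40 0 0 -7 0; 40 0 0 -11 0; 40 0 -3 -14 0; 40 0 -7 -16 0; 40 0 -12 -16 0; 40 0 -17 -16 0; 40 0 -22 -16 0;40 0 -26 -16 0; 40 0 -28 -16 0; 40 0 -28 -16 0; 40 0 -28 -16 0; 40 0 -28 -16 0'
python3 - <<'E'
from h import *
for n in("side","top"):
    c,d=grab_frame(n); cv2.imwrite(f"pics/{n}5.png",c)
a=cv2.imread("pics/top5.png")[115:220,125:230];cv2.imwrite("pics/z5.png",cv2.resize(a,None,fx=5.7,fy=5.7,interpolation=cv2.INTER_CUBIC))
E
```

```text
clock: 9.9
eef_pos: [571.4, 452.3, 361.0]
tcp_rot: [3.139, 0.001, -0.037]
contact_force: [0.7, 0.6, -0.1]
opening: 0.399
```

View pics/z5.png

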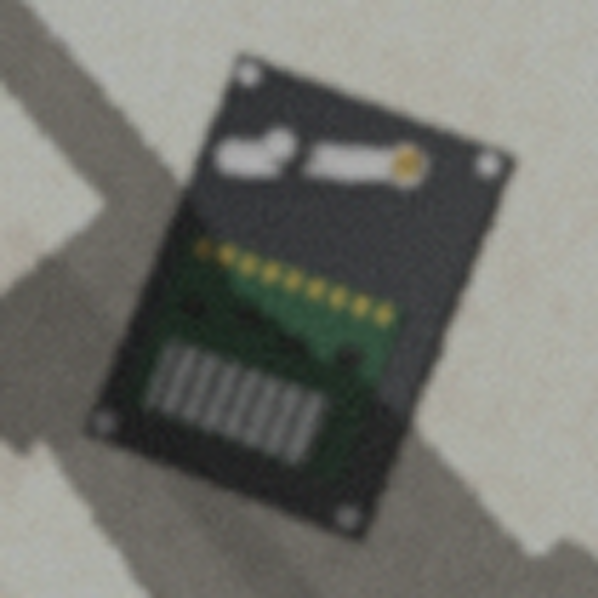

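View pics/side5.png

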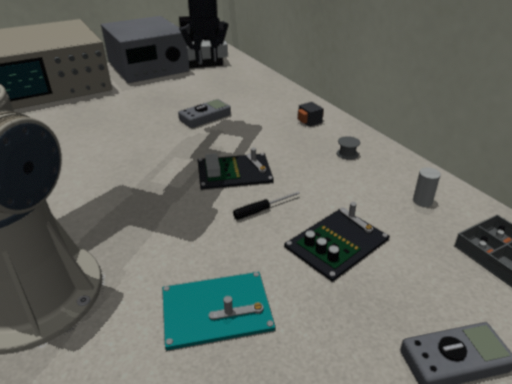

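The clip is swung open: pin at crop (281,143), screw at (408,162). The gold strip and fins are at the same pixels as before, and the other plate is unchanged.

Run:
```python
from rig import *
print(sign_off())
```

```text
the job is handed in; nothing more can be done
None
```

I swung the heat-sink plate's clip onto the board's edge, held it there, swung it back clear and let go. The job was handed in at about 10 s.

- **Reading position:** I gripped the pin and swung the clip to about 0.2 rad. The arm pose gave 0.23 and the side picture 0.19. I held it there for about 1.5 s.
- **Swing back:** I swung the clip to about 1.25 rad by the arm's pose, opened the fingers, rose and moved the arm well away.
- **Last checks:** In the final pictures the clip stands clear of the board. The board's gold strip and fins are at the same pixels as at the start. The other plate's clip looks untouched, and the contact force was near zero.
- **Off plan:** The gripper pulled up on the pin with about 26 N for a moment after I lifted it 4 mm during the swing. Easing it down 2 mm removed this. None of the final checks disagreed.

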